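# Unplug the charger and put it away

## Task

Pull the white charger out of the grey power block and put it away on the floor of the wooden tray, beside the battery pack; lower it into the tray and let go there rather than dropping it in from above. Leave the orange-domed night light fully plugged in, the battery pack where it lies and the mug undisturbed.

Things in the scene. Friction and masses are not known exactly. Their poses are not given: they have to be found in the camera images.
- power_block: Grey power block, 80 x 200 x 40 mm (x, y, z), fixed to the worktop, the only block with two square recessed outlets in its top. Origin: centre of its underside; z up, y along its length. The outlets lie at y = -50 and +50 mm; one holds the charger, the other the night light (which is which varies).
- charger_center (a point): Centre of the charger's white housing, 42 x 42 x 44 mm high, two dark ports on top, 0.06 to 0.13 kg; loose. At the start it is upright, its underside on the block's top, x and y as the block's. Below it a black neck 30 x 28 x 14 mm and two steel pins are sunk in the outlet; the pin tips lie 48 mm below this point. Any two opposite sides can be gripped. Set down on its pins it may stand or tip over.
- block_top (a point): Centre of the power block's top face, 40 mm above the worktop. Sprung clips in each outlet hold the plug's neck: pulling straight up takes about 8 to 15 N over the first 4 mm, then it snaps free and the clips push it up a little; lift by 26 mm to clear the outlet.
- night_light_center (a point): Point 22 mm above the block's top on the axis of the night light, which sits in the other outlet, 100 mm from the charger: a grey base 42 x 42 x 20 mm with an orange dome 39 mm wide, 48 mm high in all. Held by the same kind of clips. Must stay.
- tray: Open tray of light wood, 160 x 230 x 35 mm outside (x, y, z), walls and floor 4 mm, fixed to the worktop. Origin: centre of its underside; z up, y along its length. The half at y < 0 is empty, the battery pack lies at the +y end.
- battery_pack_center (a point): Centre of the battery pack, a black block 95 x 61 x 42 mm lying loose in the tray at its +y end, its long side across the tray.
- mug_center (a point): Centre of the body of a white mug with a green band, 82 mm in diameter and 92 mm high, standing loose on the chopping board at the back.
There are look-alikes about, which are no part of the job. Of the things that look like the part that bears charger_center, the smaller one is meant.

How it is judged:
On the way, in this order (a step that is already met when the one before it is completed fails the run):
1. the charger is pulled out of its outlet and lifted clear of the block, held in the gripper (z of charger_center in the frame of power_block above 0.095 m and contact force between the fingers and charger above 0.5 N), for 0.1 s.
2. the charger is lowered into the tray (its housing centre less than 80 mm above the tray's underside) while still held (x of charger_center in the frame of tray between -0.072 and 0.072 m and y of charger_center in the frame of tray between -0.107 and 0.107 m and z of charger_center in the frame of tray below 0.08 m and contact force between the fingers and charger above 0.5 N), for 0.1 s.
At the end, for the whole second after the job is handed in: The charger rests released on the tray floor in any attitude: housing centre within 72 mm (x) and 107 mm (y) of the tray's middle, under 60 mm above its underside, touching the tray. Night light within 6 mm of its start, battery pack and mug within 30 mm (x of charger_center in the frame of tray between -0.072 and 0.072 m and y of charger_center in the frame of tray between -0.107 and 0.107 m and z of charger_center in the frame of tray below 0.06 m and contact force between charger and tray above 0.1 N and linear speed of charger below 0.02 m/s and contact force between the fingers and charger below 0.1 N and distance of night_light_center from where it was at the start of the episode below 0.006 m and distance of each of battery_pack_center, mug_center from where it was at the start of the episode below 0.03 m).
It fails at once if the night light is pulled or pushed more than 6 mm (distance of night_light_center from where it was at the start of the episode above 0.006 m).
It fails at once if the battery pack is shifted more than 30 mm (distance of battery_pack_center from where it was at the start of the episode above 0.03 m).
It fails at once if the mug is shifted more than 30 mm (distance of mug_center from where it was at the start of the episode above 0.03 m).
It also fails if it takes over 42 s, if anything falls off the work surface, if the arm or the gripper's body presses on something with over 40 N, if the wrist force passes 120 N, or if a joint passes its speed limit or range.

## Robot

A 6-joint arm with a two-finger parallel gripper is mounted at the origin on a cart in front of the work surface, level with it; the furniture and walls round the work are solid. World frame = base frame: x ahead of the robot, y to its left, z up, the work surface at z = 0. Lengths are in m, angles in rad, forces in N, time in s.
With the tool pointing down it reaches from about 0.4 to 0.925 m from the base axis. Payload 12.5 kg.
Tool frame: the origin (TCP) lies on the centre line of the jaws, within the pads' length; the fingertips stand 25 mm ahead of it and the grasp point (between the pads) lies 6 mm ahead of it; z points along the fingers, y is the line along which they close (so a half turn about z gives the same grasp; the last joint's range is limited). The gripper opens to 95 mm and grips with 3 to 60 N. Pads are 20 mm wide; open, the fingers measure 119 mm over their backs; the gripper's body (75 mm by 180 mm) begins 59 mm behind the grasp point.
Start: joints at [1.034, 0.491, 1.559, -0, 1.092, -0.106], TCP at [0.261, 0.568, 0.24] pointing down, gripper open.
Joint ranges: [-3.1, 3.1], [-0.84, 2.19], [0.05, 2.79], [-1.13, 4.28], [0.06, 2.93], [-2.69, 2.69]. Speed limits (rad/s): [2.22, 2.22, 2.79, 3.14, 3.14, 3.14].

## Interface

Orientations are given as a unit quaternion [w, x, y, z].
In Python, from plant import arm gives the robot as it stands.
- The arm moves only by the tool play_rows, never from a script. Its argument "deltas" is a list of rows, each a list of 5 numbers: the shift along the tool's x, y, z in mm, then the turn about the tool's z in rad, then the finger opening in mm, from 0 to 95.1. In form: [[tx, ty, tz, spin, hand], ...]. A call has 1 to 10 rows; each row is the pose to reach, as a shift and turn from the pose commanded when the call began, along the tool's axes at that moment; what a row does not reach only later rows make up. A row lasts 1/8 s, in which the tool goes at most 62.5 mm and 10.7 degrees, less where a joint would pass 70% of its speed; a pose out of reach is approached as far as the arm can. A call with a gripper value outside its range is refused whole. The fingers move at their own pace and stop on an object; the grip force is fixed at half the most. Time passes only in rows, so rows that repeat a pose let the fingers close. It gives the time, the measured TCP pose, the force, the opening and the grip force at its end, in the units of the state.
- arm.get_obs(): the state, without advancing time (a new reading comes with each control period).
- arm.capture(name): name is "scene" or "top" or "wrist"; returns a dict with "color" (400x640x3 uint8, red, green, blue), "depth" (400x640 float32, m along the optical axis (not along the pixel's ray), 0 where there is no reading), "K" (3x3 intrinsics, pixels), "position" and "orientation" of the camera in the world. Camera axes: x right, y down, z forward; pixel columns grow to the right and rows downward; lengths in m; the calibration is good to about 2 mm. The wrist camera is an equidistant fisheye: a pixel r from the principal point sees the ray r / f radians off the axis. A picture is of the moment at which its call begins.
- arm.close_job(): hands the job in; it is judged then, once.
The state is a dict: "t": time; "joints": joint angles; "joint_vel": joint speeds; "joint_efforts": joint torques, N m; "tcp_pos": TCP position; "tcp_rot": TCP orientation; "force": force on the tool from outside, world axes, zero at the start; "wrist_torque": the same for the moment, N m; "gripper_width": opening from 0.0 (shut) to 1.0 (fully open); "grasp_force": force on a finger pad.
Only numpy, scipy, OpenCV 4.12 (cv2) and the standard library are available. Lean on these libraries where they do the work, as an engineer would, in place of code of your own. Each camera call takes 0.05 s, during which the arm holds its last target. There are 200 camera calls.

## Working session

There is one attempt and no reset: what is moved stays moved. The work goes in short steps, Python scripts to look and compute and a tool call to move; the robot and the scene stay as the last step left them, time stands still between calls to the robot, and variables do not carry over. Pictures are saved under pics/ and viewed, at most 10 in all, crops included, and the job is handed in when it is done.

Besides the shell and the picture viewer there is one more tool, called as name(argument=value, ...) on one line, values as JSON. play_rows: Moves the arm, as the interface text tells. Its arguments: {"type":"object","properties":{"deltas":{"type":"array"}},"required":["deltas"]}

```bash
mkdir -p pics; cat > h.py <<'E'
import numpy as np, cv2
from scipy.spatial.transform import Rotation as R
from plant import arm
def rot(q): return R.from_quat([q[1],q[2],q[3],q[0]]).as_matrix()
def pts(c):
    d=c["depth"]; K=c["K"]; v,u=np.indices(d.shape)
    p=np.stack([(u-K[0,2])/K[0,0]*d,(v-K[1,2])/K[1,1]*d,d],-1)
    return p@rot(c["orientation"]).T+np.array(c["position"])
def save(c,n): cv2.imwrite(f"pics/{n}.png",c["color"][:,:,::-1])
E
python3 - <<'E'
from h import *
import pickle
o=arm.get_obs(); print(o)
for n in("scene","top"):
    c=arm.capture(n); save(c,n+"0"); pickle.dump(c,open(n+".pkl","wb")); print(n,c["K"],c["position"],c["orientation"])
E
```

```text
{'t': 0.0, 'joints': array([ 1.03437500e+00,  4.91556865e-01,  1.55943695e+00,  2.08531127e-05,
        1.09169930e+00, -1.05617946e-01]), 'joint_vel': array([ 0.00183494, -0.00083456, -0.00079032, -0.00022017, -0.00028149,
       -0.00101977]), 'joint_efforts': array([ 4.03604326e-05, -6.12642646e+01, -2.58180159e+01,  6.92252791e-02,
        4.82313917e-02, -9.20005618e-05]), 'tcp_pos': array([0.26087809, 0.56771943, 0.23906771]), 'tcp_rot': array([-1.82394372e-04,  2.13744520e-01,  9.76889440e-01, -5.19203844e-04]), 'force': array([-0.4199475 , -0.09256543,  0.14145385]), 'wrist_torque': array([-0.02625135, -0.02123433,  0.060589  ]), 'grasp_force': 0.0, 'gripper_width': 0.9963971580810195}
scene [[430.51031608   0.         314.44820553]
 [  0.         430.51031608 195.5271727 ]
 [  0.           0.           1.        ]] [ 0.01822095 -0.46661416  0.62939011] [-0.41508037  0.81711122 -0.35936132  0.17577539]
top [[500.54378904   0.         316.67913355]
 [  0.         500.54378904 198.99400939]
 [  0.           0.           1.        ]] [0.27669475 0.05971884 1.23582472] [ 0.07335522 -0.67747299  0.72762114 -0.07884686]
```

View pics/top0.png

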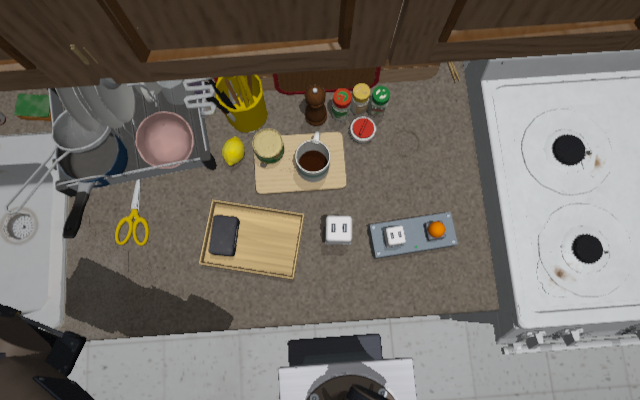

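View pics/scene0.png

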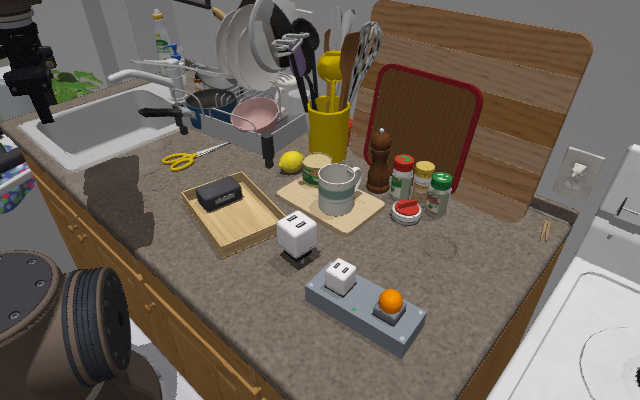

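The top view shows two white cubes. The one at (396,236) sits in the grey block beside the orange dome at (436,230). The larger one at (339,229) stands loose on the worktop. The tray is around (252,239), with the battery pack at (224,236) and the mug at (312,158). The smaller cube, the one in the block, is the charger. Next I'll measure positions and check that choice in a close crop.

```bash
cat > m.py <<'E'
from h import *
import pickle
c=pickle.load(open("top.pkl","rb")); P=pts(c); im=c["color"].astype(int)
hsv=cv2.cvtColor(c["color"],cv2.COLOR_RGB2HSV)
def rect(m,name,win):
    x0,x1,y0,y1=win; w=np.zeros(m.shape,bool); w[y0:y1,x0:x1]=1; m=(m&w).astype(np.uint8)
    n,l,s,ce=cv2.connectedComponentsWithStats(m); k=1+np.argmax(s[1:,4]); q=P[l==k]
    r=cv2.minAreaRect((q[:,:2]*1000).astype(np.float32))
    print(name,"n",len(q),"rect",np.round(r[0],1),np.round(r[1],1),round(r[2],1),"z",np.round(np.percentile(q[:,2],[5,50,95]),3))
Z=P[...,2]
rect((Z>.074)&(Z<.1),"charger top",(375,415,215,255))
rect((Z>.03)&(Z<.05),"block top",(360,470,200,270))
rect((Z>.055),"light",(418,455,210,250))
rect((Z>.03)&(Z<.2),"bigcube",(318,362,205,260))
rect((Z>.035)&(Z<.07),"battery",(190,260,200,270))
rect((Z>.025)&(Z<.07),"tray rim",(190,312,190,290))
rect((Z>.05)&(Z<.2),"mug",(285,340,130,185))
rect((Z>.05)&(Z<.2),"can",(248,288,125,165))
s=pickle.load(open("scene.pkl","rb"))["color"][180:360,260:440,::-1]
cv2.imwrite("pics/crop0.png",cv2.resize(s,None,fx=3,fy=3,interpolation=cv2.INTER_CUBIC))
o=arm.get_obs(); print(rot(o["tcp_rot"]).round(3))
E
python3 m.py
```

```text
charger top n 329 rect [ 432.2 -134.2] [42.4 42. ] 6.3 z [0.078 0.084 0.088]
block top n 2086 rect [ 436.5 -184.5] [ 80.7 201.6] 4.9 z [0.036 0.04  0.044]
light n 312 rect [ 440.5 -233.2] [42.  42.6] 3.5 z [0.057 0.079 0.089]
bigcube n 764 rect [454.8  -2.7] [60.1 60.5] 85.4 z [0.058 0.1   0.104]
battery n 980 rect [468.  272.5] [60.7 95.5] 80.6 z [0.041 0.046 0.05 ]
tray rim n 1018 rect [467.8 272.7] [61.4 95.2] 79.6 z [0.038 0.046 0.05 ]
mug n 617 rect [637.  48.] [99.4 82.5] 20.1 z [0.054 0.088 0.106]
can n 771 rect [681.8 151.6] [75.6 73.5] 18.3 z [0.06  0.068 0.072]
[[-0.909  0.418 -0.   ]
 [ 0.418  0.909 -0.001]
 [ 0.    -0.001 -1.   ]]
```

View pics/crop0.png

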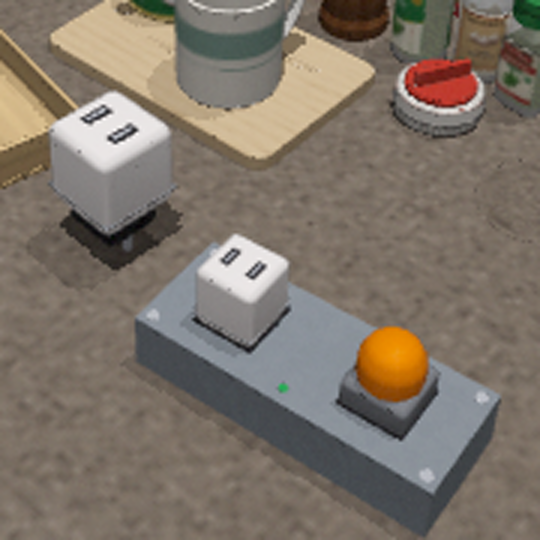

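The crop shows the small white charger seated in the grey block, with the night light beside it. The big cube stands alone on the worktop with its own neck and is the decoy. The block sits at (436,-184) mm with a yaw of 4.9°, and the charger is at (432,-134). I'll grip along block x, moving over by way of a mid-point.

play_rows(deltas=[[-50,-30,0,0.15,95],[-100,-62,0,0.3,95],[-150,-93,0,0.45,95],[-200,-125,0,0.6,95],[-250,-156,0,0.75,95],[-300,-188,0,0.9,95],[-354,-221,0,1.05,95],[-354,-221,0,1.054,95]])

```text
t: 1.1
tcp_pos: [0.4922, 0.2162, 0.2393]
tcp_rot: [0.0, 0.678, 0.735, -0.0]
force: [-0.6, 0.0, 1.1]
gripper_width: 0.996
grasp_force: 0.0
```

```bash
cat > g.py <<'E'
import sys
from h import *
# target x y z (mm), closing-axis angle deg -> tool-frame delta
x,y,z,a=map(float,sys.argv[1:5]); o=arm.get_obs(); M=rot(o["tcp_rot"])
d=np.array([x,y,z])-o["tcp_pos"]*1000
cur=np.degrees(np.arctan2(M[1,1],M[0,1])); s=(a-cur+90)%180-90
print("t",round(o["t"],2),"tcp",(o["tcp_pos"]*1000).round(1),"yaw",cur.round(1),"delta",(M.T@d).round(1),"spin",np.radians(-s).round(3),"j",o["joints"].round(2),"F",o["force"].round(1),"g",o["grasp_force"],o["gripper_width"])
E
python3 g.py 432 -134 170 4.9
cat > tray.py <<'E'
from h import *
import pickle
c=pickle.load(open("top.pkl","rb")); P=pts(c); hsv=cv2.cvtColor(c["color"],cv2.COLOR_RGB2HSV)
m=((hsv[...,0]>8)&(hsv[...,0]<28)&(hsv[...,1]>60)&(hsv[...,2]>70)).astype(np.uint8); w=np.zeros_like(m); w[192:288,190:312]=1
m=cv2.morphologyEx(m*w,cv2.MORPH_CLOSE,np.ones((5,5)))
k=max(cv2.findContours(m,0,2)[0],key=cv2.contourArea); 
q=cv2.convexHull(k)[:,0].astype(float); K=c["K"]; r=np.c_[(q-K[:2,2])/K[0,0],np.ones(len(q))]@rot(c["orientation"]).T
C=np.array(c["position"]); p=C+r*((.035-C[2])/r[:,2])[:,None]
print(cv2.minAreaRect((p[:,:2]*1000).astype(np.float32)))
E
python3 tray.py
```

```text
t 1.1 tcp [492.2 216.2 239.3] yaw 4.5 delta [-344.3  -87.7   69.4] spin -0.006 j [ 0.29  0.37  1.77 -0.    1.    0.21] F [-0.6  0.   1.1] g 0.0 0.9955760218244916
((452.8814697265625, 203.74758911132812), (232.72576904296875, 165.11758422851562), 76.6985092163086)
```

play_rows(deltas=[[-45,-12,5,-0.006,95],[-95,-25,15,-0.006,95],[-150,-38,25,-0.006,95],[-205,-52,40,-0.006,95],[-260,-66,55,-0.006,95],[-310,-79,65,-0.006,95],[-344,-88,69,-0.006,95],[-344,-88,69,-0.006,95]])

```text
t: 2.1
tcp_pos: [0.4319, -0.1319, 0.1702]
tcp_rot: [-0.0, 0.674, 0.738, -0.0]
force: [-0.5, 0.6, -0.8]
gripper_width: 0.996
grasp_force: 0.0
```

```bash
python3 - <<'E'
from h import *
c=arm.capture("wrist"); save(c,"w1"); d=c["depth"]; print(c["K"],c["position"],c["orientation"])
o=arm.get_obs(); print(o["t"],o["tcp_pos"],rot(o["tcp_rot"]).round(3),o["joints"].round(2))
# fisheye: cast rays for pixels with white & near charger top
v,u=np.indices(d.shape); K=c["K"]; dx=(u-K[0,2]);dy=(v-K[1,2]); r=np.hypot(dx,dy)+1e-9; th=r/K[0,0]
ray=np.stack([np.sin(th)*dx/r,np.sin(th)*dy/r,np.cos(th)],-1)@rot(c["orientation"]).T
C=np.array(c["position"]); t=(.084-C[2])/ray[...,2]; P=C+ray*t[...,None]
im=c["color"].astype(int); m=(im.min(2)>150)&(np.ptp(im,axis=2)<25)&(t>0)&(abs(P[...,0]-.432)<.045)&(abs(P[...,1]+.134)<.045)
n,l,s,_=cv2.connectedComponentsWithStats(m.astype(np.uint8)); k=1+np.argmax(s[1:,4]); q=(P[l==k][:,:2]*1000).astype(np.float32)
print(len(q),cv2.minAreaRect(q), s[k])
E
```

```text
[[309.70691629   0.         322.85828428]
 [  0.         309.70691629 204.30522892]
 [  0.           0.           1.        ]] [ 0.42489204 -0.04954885  0.31574089] [0.1482236  0.98790196 0.04516838 0.00626908]
2.15 [ 0.43204109 -0.13087082  0.17040484] [[-0.091  0.996 -0.001]
 [ 0.996  0.091  0.001]
 [ 0.001 -0.001 -1.   ]] [-0.44  0.35  2.05  0.    0.75 -0.53]
3122 ((434.5150146484375, -158.05361938476562), (67.92926788330078, 46.875244140625), 4.317004203796387) [ 281  221   84   53 3122]
```

View pics/w1.png

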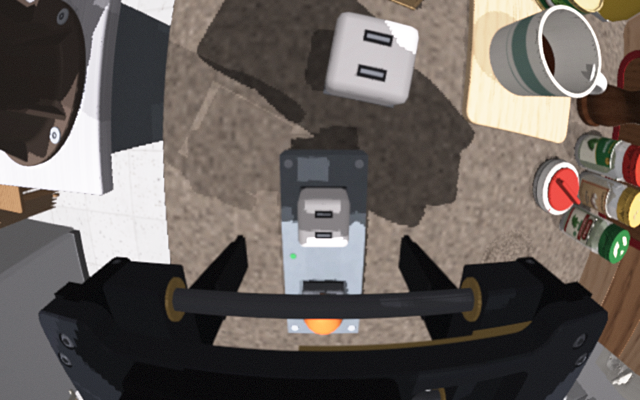

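The wrist view shows the charger at (323,215), centred between the two fingers at columns 237 and 410. The night light at (322,325) is clear of both. I'll descend with a 3 mm correction and close.

play_rows(deltas=[[-3,0,25,0,95],[-3,0,50,0,95],[-3,0,75,0,90],[-3,0,90,0,80],[-3,0,98,0,70],[-3,0,98,0,55],[-3,0,98,0,30],[-3,0,98,0,30],[-3,0,98,0,30],[-3,0,98,0,30]])

```text
t: 3.4
tcp_pos: [0.4326, -0.134, 0.0731]
tcp_rot: [0.0, 0.674, 0.739, 0.0]
force: [-0.8, 1.4, 6.3]
gripper_width: 0.44
grasp_force: 30.0
```

```bash
python3 g.py 432 -134 72 4.9
```

```text
t 3.4 tcp [ 432.6 -134.    73.1] yaw 5.3 delta [ 0.1 -0.6  1.1] spin 0.006 j [-0.45  0.53  2.13  0.    0.48 -0.54] F [-0.8  1.4  6.3] g 29.994960129261017 0.4402180992119308
```

The fingers stopped on the charger at 42 mm with 30 N. Next is a gentle pull straight up.

play_rows(deltas=[[0,0,-2,0,30],[0,0,-4,0,30],[0,0,-7,0,30],[0,0,-11,0,30],[0,0,-16,0,30],[0,0,-22,0,30],[0,0,-29,0,30],[0,0,-40,0,30],[0,0,-45,0,30],[0,0,-45,0,30]])

```text
t: 4.65
tcp_pos: [0.4326, -0.134, 0.1181]
tcp_rot: [0.0, 0.674, 0.739, 0.0]
force: [-0.3, 0.9, -1.6]
gripper_width: 0.44
grasp_force: 30.0
```

```bash
python3 g.py 432 -134 200 4.9;  python3 - <<'E'
from h import *
save(arm.capture("scene"),"s2")
E
```

```text
t 4.65 tcp [ 432.6 -134.   118.1] yaw 5.3 delta [  0.1  -0.6 -81.9] spin 0.006 j [-0.45  0.44  2.1   0.    0.6  -0.54] F [-0.3  0.9 -1.6] g 29.993290901184082 0.4402681380211881
```

View pics/s2.png

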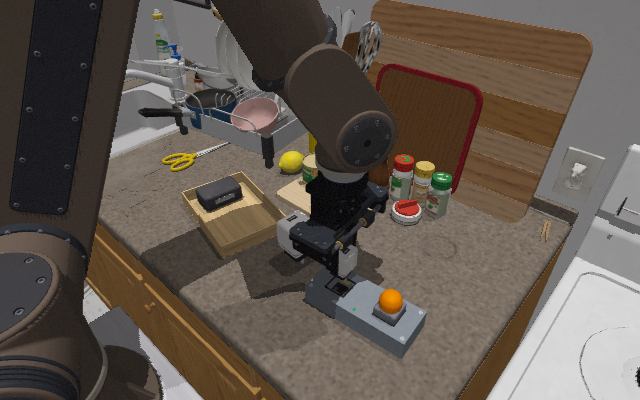

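The charger is out and held at (347,260), and the night light is still seated at (390,305). I'll lift above the decoy cube and carry the charger to the tray.

play_rows(deltas=[[0,0,-25,0,30],[0,0,-60,0,30],[0,0,-85,0,30],[25,3,-95,0.03,30],[65,8,-95,0.08,30],[110,14,-95,0.13,30],[155,20,-95,0.18,30],[200,26,-95,0.23,30],[245,32,-95,0.28,30],[275,35,-95,0.3,30]])

```text
t: 5.95
tcp_pos: [0.4418, 0.1448, 0.2122]
tcp_rot: [-0.0, 0.777, 0.63, -0.0]
force: [0.7, -0.6, -1.1]
gripper_width: 0.439
grasp_force: 30.0
```

```bash
python3 g.py 443 160 150 -12
```

```text
t 5.95 tcp [441.8 144.8 212.2] yaw -11.9 delta [15.1 -1.9 62.2] spin 0.002 j [0.17 0.3  1.97 0.   0.87 0.38] F [ 0.7 -0.6 -1.1] g 29.992869794368744 0.4385268918983811
```

play_rows(deltas=[[10,0,15,0,30],[14,0,45,0,30],[14,0,75,0,30],[14,0,100,0,30],[14,0,120,0,30],[14,0,132,0,30],[14,0,140,0,30],[14,0,143,0,30],[14,0,143,0,30]])

```text
t: 7.08
tcp_pos: [0.4451, 0.1568, 0.0698]
tcp_rot: [0.0, 0.777, 0.63, 0.0]
force: [0.4, -0.4, -0.9]
gripper_width: 0.443
grasp_force: 30.0
```

```bash
python3 g.py 443 160 64 -12; python3 - <<'E'
from h import *
save(arm.capture("scene"),"s3")
E
```

```text
t 7.08 tcp [445.1 156.8  69.8] yaw -11.9 delta [ 2.7 -2.7  5.8] spin 0.001 j [0.2  0.55 2.09 0.   0.5  0.41] F [ 0.4 -0.4 -0.9] g 29.99326318502426 0.443260153840103
```

View pics/s3.png

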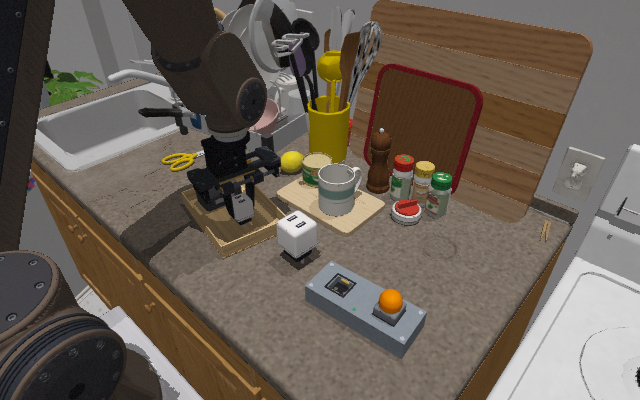

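The charger is held at (243,207), inside the empty half of the tray and just above the floor. The night light and mug have not moved. I'll lower it the last few millimetres to contact.

play_rows(deltas=[[0,0,2,0,30],[0,0,4,0,30],[0,0,6,0,30],[0,0,7,0,30],[0,0,7,0,30]])

```text
t: 7.75
tcp_pos: [0.445, 0.1568, 0.0629]
tcp_rot: [0.0, 0.777, 0.63, 0.0]
force: [-1.5, -0.6, 6.6]
gripper_width: 0.443
grasp_force: 30.0
```

It is touching the floor with 6.6 N upward. I'll open the fingers part way, let it settle, and withdraw straight up.

play_rows(deltas=[[0,0,0,0,46],[0,0,0,0,52],[0,0,0,0,60],[0,0,0,0,70],[0,0,0,0,70],[0,0,-15,0,70],[0,0,-40,0,70],[0,0,-80,0,70],[0,0,-120,0,70],[0,0,-140,0,70]])

```text
t: 9.0
tcp_pos: [0.4452, 0.1568, 0.2046]
tcp_rot: [0.001, 0.777, 0.63, 0.001]
force: [-0.4, 0.2, -0.8]
gripper_width: 0.739
grasp_force: 0.0
```

```bash
python3 g.py 443 160 200 -12; python3 - <<'E'
from h import *
c=arm.capture("wrist"); save(c,"w4"); c=arm.capture("scene"); P=pts(c)
im=c["color"].astype(int); Z=P[...,2]
m=(im.min(2)>110)&(np.ptp(im,axis=2)<25)&(Z>.01)&(Z<.09)&(np.hypot(P[...,0]-.453,P[...,1]-.204)<.1)
print(m.sum(), np.percentile(P[m],[5,50,95],axis=0).round(3))
E
```

```text
t 9.0 tcp [445.2 156.8 204.6] yaw -11.9 delta [ 2.6 -2.8  4.6] spin 0.002 j [0.2  0.32 1.97 0.   0.85 0.41] F [-0.4  0.2 -0.8] g 0.0 0.7385531137177359
48 [[0.422 0.132 0.069]
 [0.429 0.14  0.072]
 [0.455 0.172 0.075]]
```

View pics/w4.png

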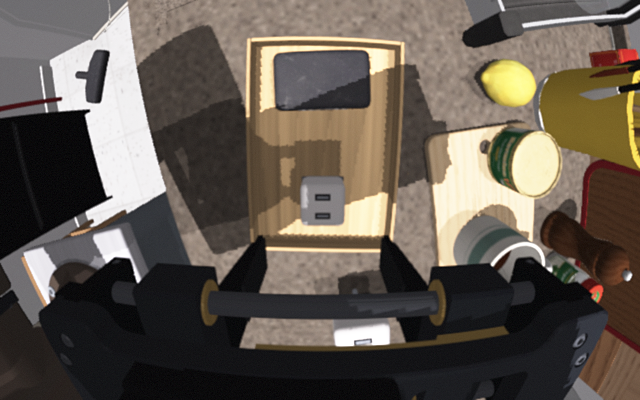

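The wrist view shows the charger standing upright at (322,200) on the tray floor. The battery pack is in place at (322,80), and the fingers are clear. I'll hand the job in.

```bash
python3 -c "
from plant import arm
print(arm.close_job())"
```

```text
the job is handed in; nothing more can be done
None
```

I pulled the charger out of the power block, lowered it into the tray and released it there. It stands upright on the floor of the empty half, the night light, battery pack and mug looked unmoved in the camera views, and I handed the job in at about 9 s; no verdict came back.

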